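# Coating gauge on the ringed spot

## Robot

A 7-joint arm with a two-finger parallel gripper is mounted at the origin on the work surface. World frame = base frame: x ahead of the robot, y to its left, z up, the work surface at z = 0. Lengths are in m, angles in rad, forces in N, time in s.
With the tool pointing down it reaches from about 0.4 to 0.85 m from the base axis. Payload 6.9 kg.
Tool frame: the origin (TCP) lies midway between the tips of the shut fingers; the grasp point (between the pads) lies behind it (ctrl.pinch_z is the z of the grasp point in the tool frame, in m); z points along the fingers, y is the line along which they close (so a half turn about z gives the same grasp; the last joint's range is limited). The gripper opens to 85 mm and grips with 20 to 120 N. Pads are 22 mm wide; open, the fingers measure 114 mm over their backs; the gripper's body (76 mm by 85 mm) begins 54 mm behind the grasp point. The pads swing forward as they close: fully open they stand 13 mm farther back than shut.
Start: joints at [1.298, 0.507, -0.238, 1.5, 0.126, 1.149, -0.155], TCP at [0.231, -0.581, 0.196] pointing down, gripper open.
Joint ranges: [-3.08, 3.08], [-0.24, 2.05], [-1.43, 1.35], [0, 2.5], [-1.52, 4.66], [0.17, 1.96], [-2.89, 2.89]. Speed limits (rad/s): [2.39, 2.39, 3.14, 3.14, 3.14, 3.14, 3.14].

## Interface

Orientations are given as a unit quaternion [w, x, y, z].
In Python, from station import ctrl, get_state, vision, ticket, models gives the robot as it stands. Calls block until the motion is done:
- ctrl.movep(position, orientation): joint-space move of the TCP to a pose.
- ctrl.movel(position, frame=None, max_speed=0.15): straight line of the TCP; frame=None keeps the orientation; max_speed is the mean speed in m/s.
- ctrl.set_joints(angles): joint-space move.
- ctrl.ungrasp() and ctrl.close_gripper(force=None): open the fingers fully, or close them until they stop; force is the grip in N (None keeps the last).
- ctrl.pause(seconds).
- ctrl.ik(position, orientation): joint angles nearest the present ones, or None.
- get_state(): the state.
- vision.grab_frame(name): name is "scene" or "side" or "wrist"; returns (picture, depth): 400x640x3 uint8, blue, green, red; 400x640 float32, m along the optical axis (not along the pixel's ray), 0 where there is no reading.
- vision.camera_info(name): a dict with "mtx" (3x3 intrinsics, pixels), "R" (3x3) and "t" (3): a world point X has camera coordinates R X + t; the wrist camera has in their place "hand_eye" (4x4, takes a point from camera to tool coordinates, whose origin is the TCP and whose axes are the flange's). Camera axes: x right, y down, z forward; pixel columns grow to the right and rows downward; lengths in m; the calibration is good to about 2 mm. A picture is of the moment at which its call begins: read the wrist's pose just before it. camera_info takes no time and is no camera call.
A pose or a line that the arm cannot do raises ctrl.Unreachable and nothing moves.
- ticket.close_job(): hands the job in; it is judged then, once.
Trained networks look in the newest picture that a camera, given by its name, has taken for a name from the list of things; names that differ only in an ending like _2 or _b are one class to them, and where a whole thing is asked for, a point or a joint stands for the part that bears it (a point fixed in the world has none). Each returns a list of dicts, best first, with "p" (0 to 1); they miss things now and then, are a little off and sometimes report something else, mostly with a low value. They report only what shows in the picture. A call takes as long as a camera call. They do not tell look-alikes from the thing itself.
- models.recognise(camera, target): "point" ([column, row] in pixels, amid what is visible of it).
- models.masks_of(camera, target): "mask" (400x640 bool, what is visible of it) and "point" ([column, row] in pixels, amid what is visible of it).
The state is a dict: "time": time; "qpos": joint angles; "qd": joint speeds; "tau": joint torques, N m; "tcp_pos": TCP position; "eef_rot": TCP orientation; "contact_force": force on the tool from outside, world axes, zero at the start; "wrist_torque": the same for the moment, N m; "width": finger opening in m; "gripper_force": force on a finger pad.
Only numpy, scipy, OpenCV 4.12 (cv2) and the standard library are available. Lean on these libraries where they do the work, as an engineer would, in place of code of your own. Each camera call takes 0.05 s, during which the arm holds its last target. There are 200 camera calls.

## Task

Gently push the sample carriage along its guide until you feel it stop fully home under the hood. Then take the gauge out of its stand and hold it square to the sloping plate, with its tip inside the ringed spot and the sprung tip pressed about half way in; finish while still holding it there, with the carriage still home. Do not slam the carriage or press hard with the gauge, and leave everything else where it stands.

Things in the scene. Friction and masses are not known exactly. Their poses are not given: they have to be found in the camera images.
- station: Fixed sample station: grey base 120 x 330 x 12 mm (long side along its y) with two low guide rails and, at its +y end, a grey hood 70 mm long and 54 mm high over the guide. Origin: underside, near the middle (base runs from y -160 to +170 mm). Its y axis is the direction in which the carriage is pushed home.
- carriage (a joint): Travel of the carriage along station +y, m; grows as it goes towards and under the hood. The carriage is an aluminium sled 88 x 125 mm with a steel tongue that runs under the hood to a rigid stop hidden there; it is home when it can go no further, which is found by feel. Sliding takes about 3 N and the carriage stays where it is left.
- post_top (a point): Top centre of the upright steel push post on the carriage's end away from the hood: 16 mm diameter, standing 48 mm above the sled (sled top about 30 mm, post top about 78 mm above the table). It can be pushed or pinched. Free space behind it (station -y); the plate's nearest edge is 35 mm from the post's axis, on the hood side.
- spot (a point): Ringed spot on the aluminium plate 72 x 70 x 4 mm on the carriage, face leaning 20 degrees towards station -x. Point: the ring's centre, about 52 mm above the table; z out of the face, y along station +y, x up the slope. Spot: dark ring, 15 mm inside and 19 mm outside diameter, centre dot, near the plate's corner at +x, +y (26 mm from the +x edge, 23 mm from the +y edge). Three small crosses are not the spot.
- stand: Fixed wooden stand block 70 x 70 x 50 mm with an upright 24 mm hole through it, in which the gauge stands; origin at the centre of its underside, z up.
- gauge: Loose white hand-held coating gauge, 120 g, upright in the stand at first. Origin on its axis at the nose's lower end (then 20 mm above the table), z along the axis to the cap. Nose 20 mm diameter (z 0-30 mm), flange 35 mm diameter (z 30-36) that rests on the stand, square grip 24 x 24 mm, faces across x and y (z 36-114), cap to 118. Lift straight up 50 mm or more to clear. Mass centre about z 62.
- gauge_tip (a joint): How far the sprung tip is pressed into the nose, m: 0 out, 0.010 fully in. Spring: about 0.8 N to start moving, plus 0.4 N per mm, so about 2.8 N at half way (5 mm).
- tip_end (a point): Round end of the gauge's 7 mm steel tip, on the gauge's axis; 16 mm below the gauge's origin when out.
- beaker: Bystander: glass beaker, 68 mm diameter, 85 mm tall, origin underside. It and the stand may swap sides.
- wash_bottle: Bystander: white bottle, 60 mm diameter, 160 mm tall, origin underside.
- sample_cup: Bystander: clear small cup, 54 mm diameter, 30 mm tall, origin underside.
- weight: Bystander: brass 200 g weight, 32 mm diameter, 50 mm tall, origin underside.
- dish: Bystander: shallow glass dish, 90 mm diameter, 15 mm tall, origin underside.
- sample_block: Bystander: small wooden sample block 50 x 30 x 20 mm, origin underside.
- screwdriver: Bystander: screwdriver with yellow handle, 160 mm long, lying flat, origin under its middle.
There are look-alikes about, which are no part of the job. What is shaped like the gauge but pink, purple or red is not meant.

How it is judged:
By the outcome, as a careful person would: the job done as asked, in the order asked, and still so for the second after the job is handed in, while the arm keeps its last pose, push and grip.
It also fails if it takes over 56 s, if anything falls off the work surface, if the arm or the gripper's body presses on something with over 40 N, if the wrist force passes 120 N, or if a joint passes its speed limit or range.

## Working session

There is one attempt and no reset: what is moved stays moved. The work goes in short steps, each a Python script; the robot and the scene stay as the last script left them, time stands still between calls to the robot, and variables do not carry over. Pictures are saved under pics/ and viewed, at most 10 in all, crops included, and the job is handed in when it is done.

```bash
ls; mkdir -p pics; cat > h.py <<'E'
import numpy as np, cv2
from scipy.spatial.transform import Rotation as Rn
from station import ctrl, get_state, vision, ticket, models
def wrist_T():
    s=get_state(); q=s["eef_rot"]; T=np.eye(4)
    T[:3,:3]=Rn.from_quat([q[1],q[2],q[3],q[0]]).as_matrix(); T[:3,3]=s["tcp_pos"]; return T
def cloud(name,depth,T=None):
    c=vision.camera_info(name); K=np.array(c["mtx"])
    v,u=np.mgrid[0:400,0:640]
    P=np.stack([(u-K[0,2])/K[0,0]*depth,(v-K[1,2])/K[1,1]*depth,depth],-1)
    if T is not None:
        M=T@np.array(c["hand_eye"]); W=P@M[:3,:3].T+M[:3,3]
    else: W=(P-np.array(c["t"]))@np.array(c["R"])
    W[depth<=0]=np.nan; return W
def quat(R):
    q=Rn.from_matrix(R).as_quat(); return [q[3],q[0],q[1],q[2]]
E
python3 - <<'E'
from h import *
s=get_state(); print({k:np.round(v,3) for k,v in s.items()}, ctrl.pinch_z)
for n in ["scene","side"]:
    im,d=vision.grab_frame(n); cv2.imwrite(f"pics/{n}0.png",im); W=cloud(n,d); np.save(f"{n}0.npy",W)
    for t in ["station","carriage","post_top","spot","stand","gauge","beaker","wash_bottle"]:
        for r in models.recognise(n,t)[:3]:
            u,v=np.round(r["point"]).astype(int); print(n,t,round(r["p"],2),u,v,np.round(W[v,u],3))
E
```

```text
pics
{'time': np.float64(0.0), 'qpos': array([ 1.297,  0.508, -0.237,  1.501,  0.126,  1.149, -0.155]), 'qd': array([-0.001, -0.001,  0.001,  0.001, -0.   , -0.001, -0.001]), 'tau': array([ 1.0000e-03, -6.2061e+01, -2.1870e+00, -2.4965e+01,  1.3000e-02,
        1.2000e-02, -0.0000e+00]), 'tcp_pos': array([ 0.231, -0.58 ,  0.195]), 'eef_rot': array([-0.001,  0.982,  0.188, -0.   ]), 'contact_force': array([0.295, 0.009, 0.619]), 'wrist_torque': array([-0.006,  0.018,  0.02 ]), 'gripper_force': np.float64(0.0), 'width': np.float64(0.085)} -0.0187
scene station 0.79 348 202 [0.616 0.029 0.06 ]
scene station 0.31 429 141 [0.475 0.307 0.081]
scene station 0.2 448 217 [0.746 0.251 0.099]
scene carriage 0.95 337 202 [0.61  0.001 0.059]
scene post_top 0.56 334 200 [ 0.6   -0.005  0.057]
scene spot 0.57 334 203 [ 0.61  -0.007  0.057]
scene stand 0.92 211 188 [ 0.477 -0.322  0.048]
scene stand 0.27 251 263 [ 0.709 -0.251  0.005]
scene gauge 0.65 189 153 [ 0.37  -0.366  0.088]
scene gauge 0.64 168 166 [ 0.411 -0.425  0.094]
scene gauge 0.57 209 171 [ 0.453 -0.318  0.092]
scene beaker 0.82 431 140 [0.472 0.315 0.08 ]
scene wash_bottle 0.76 446 217 [0.745 0.246 0.099]
scene wash_bottle 0.17 336 278 [ 0.812 -0.054  0.028]
side station 0.62 318 207 [ 0.56  -0.016  0.037]
side station 0.61 282 291 [ 0.42  -0.221  0.035]
side carriage 0.86 324 207 [ 0.574 -0.02   0.037]
side post_top 0.63 322 207 [ 0.569 -0.019  0.037]
side spot 0.7 324 204 [ 0.574 -0.02   0.046]
side stand 0.92 315 338 [ 0.446 -0.345  0.053]
side gauge 0.95 301 381 [ 0.398 -0.435  0.112]
side gauge 0.84 263 359 [ 0.355 -0.387  0.113]
side gauge 0.71 340 126 [0.709 0.234 0.089]
side beaker 0.68 245 139 [0.447 0.294 0.067]
```

```bash
python3 - <<'E'
import cv2
a=cv2.imread("pics/scene0.png"); b=cv2.imread("pics/side0.png")
cv2.imwrite("pics/a.png",cv2.resize(a[90:300,140:480],(800,494),interpolation=cv2.INTER_CUBIC))
cv2.imwrite("pics/b.png",cv2.resize(b[100:400,180:480],(600,600),interpolation=cv2.INTER_CUBIC))
E
```

```text
(no output)
```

View pics/a.png

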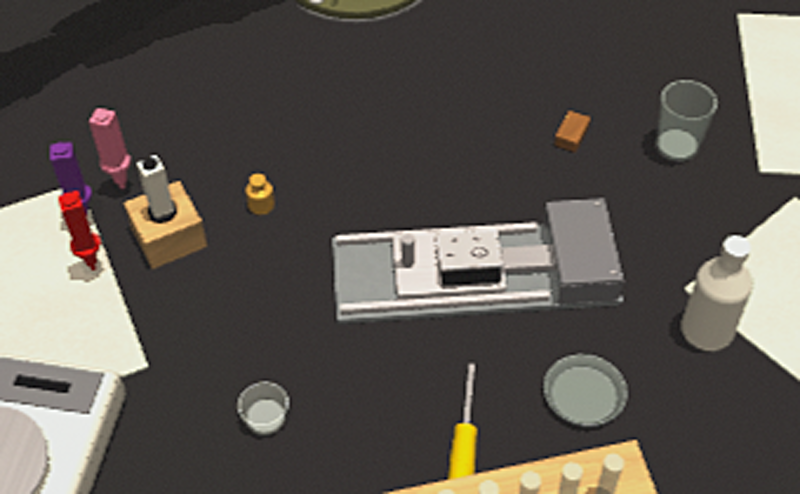

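View pics/b.png

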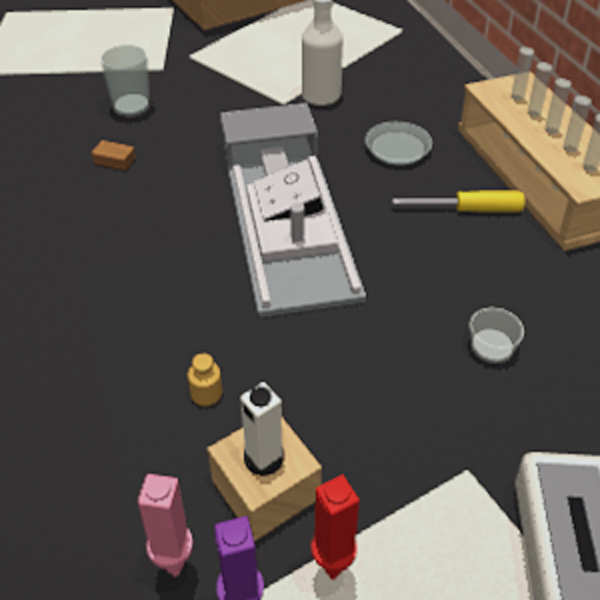

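The white gauge stands in the wooden block at scene px (206,170). The pink (184,147), purple (167,160) and red (172,182) ones are look-alikes, stand outside the block and are the wrong colour. The station is at scene px (340,200), with the hood on the right (+y world); the ringed spot is at about (343,197). I'll look at the station from the wrist now.

```bash
python3 - <<'E'
from h import *
c=vision.camera_info("wrist"); H=np.array(c["hand_eye"]); print(np.round(H,3), np.round(c["mtx"],1).tolist())
W=np.load("scene0.npy")
# coarse station yaw: points on base/rails/hood within the region
m=(W[...,2]>.006)&(W[...,2]<.075)&(abs(W[...,0]-.61)<.12)&(abs(W[...,1]-.02)<.22)
n,l,st,_=cv2.connectedComponentsWithStats(m.astype(np.uint8)); k=1+st[1:,4].argmax()
r=cv2.minAreaRect((W[l==k][:,:2]*1000).astype(np.float32)); print(r)
# gauge grip points
for f in ("scene0","side0"):
    V=np.load(f+".npy"); g=(abs(V[...,0]-.46)<.05)&(abs(V[...,1]+.325)<.05)&(V[...,2]>.075)&(V[...,2]<.15)
    P=V[g]; print(f,len(P),np.round(P.mean(0),3),np.round(P[:,2].max(),3)); 
    if len(P)>10: print(cv2.minAreaRect((P[:,:2]*1000).astype(np.float32)))
# look pose: tool x along..., camera over (0.61,0.0) from TCP z .30, keep tool yaw
R=Rn.from_euler('x',180,degrees=True).as_matrix()
for yaw in (0,90,-90,180):
    Ry=Rn.from_euler('z',yaw,degrees=True).as_matrix()@R
    print(yaw, ctrl.ik([.61,.0,.28],quat(Ry)), np.round(Ry@H[:3,3],3))
E
```

```text
[[-0.    -0.95  -0.314  0.081]
 [ 1.    -0.    -0.    -0.   ]
 [ 0.    -0.314  0.95  -0.178]
 [ 0.     0.     0.     1.   ]] [[305.7, 0.0, 322.5], [0.0, 305.7, 200.0], [0.0, 0.0, 1.0]]
((584.777587890625, 22.092483520507812), (328.6287536621094, 126.2159652709961), 81.84011840820312)
scene0 210 [ 0.454 -0.323  0.113] 0.141
((447.8182678222656, -323.5070495605469), (28.80692481994629, 25.980648040771484), 16.18531608581543)
side0 596 [ 0.445 -0.332  0.116] 0.142
((446.388671875, -325.7600402832031), (24.16884994506836, 26.088031768798828), 17.954267501831055)
0 [ 0.27452403  0.45967959 -0.52151551  1.39162081  0.22850177  1.35020544
 -1.82263643] [0.081 0.    0.178]
90 [ 0.49106314  0.5469483  -0.94379159  1.38870378  0.43971649  1.4248496
 -0.44454153] [-0.     0.081  0.178]
-90 [-0.62592177  0.6455642   1.15160352  1.40412344 -0.58578012  1.46160398
 -2.63340826] [ 0.    -0.081  0.178]
180 [ 0.53272444  0.57802006 -1.0443338   1.38818753  0.49575936  1.45264369
  1.0756828 ] [-0.081 -0.     0.178]
```

```bash
cat >> h.py <<'E'
ROT=Rn.from_euler('x',180,degrees=True).as_matrix()
def down(yaw): return quat(Rn.from_euler('z',yaw,degrees=True).as_matrix()@ROT)
E
python3 - <<'E'
from h import *
ctrl.movep([.59,.03,.25],down(81.8))
T=wrist_T(); im,d=vision.grab_frame("wrist"); W=cloud("wrist",d,T); np.save("w1.npy",W); cv2.imwrite("pics/w1.png",im)
for t in ["post_top","spot","carriage","station"]:
    for r in models.masks_of("wrist",t)[:2]:
        u,v=np.round(r["point"]).astype(int); m=r["mask"]; P=W[m]; print(t,round(r["p"],2),u,v,np.round(W[v,u],4),m.sum(),np.round(np.nanmean(P,0),4))
m=(W[...,2]>.004)&(W[...,2]<.08)&(abs(W[...,0]-.59)<.12)&(abs(W[...,1]-.02)<.22)
n,l,st,_=cv2.connectedComponentsWithStats(m.astype(np.uint8)); k=1+st[1:,4].argmax()
print(cv2.minAreaRect((W[l==k][:,:2]*1000).astype(np.float32)))
cv2.imwrite("pics/w1b.png",cv2.resize(im,(800,500)))
print(get_state()["time"])
E
```

```text
post_top 0.95 320 180 [0.5845 0.0121 0.0507] 6983 [0.5812 0.0105 0.0403]
spot 0.86 318 180 [0.582  0.0124 0.0504] 6933 [0.5813 0.0105 0.0403]
carriage 0.77 318 178 [0.5823 0.015  0.0502] 6991 [0.5814 0.0106 0.0403]
station 0.66 317 139 [0.5877 0.0611 0.0291] 21819 [0.5872 0.0493 0.0366]
station 0.17 146 45 [0.401  0.2003 0.0211] 1288 [0.4023 0.2006 0.0198]
((582.776123046875, 20.090774536132812), (323.92266845703125, 120.26390838623047), 81.5583724975586)
3.6667
```

View pics/w1b.png

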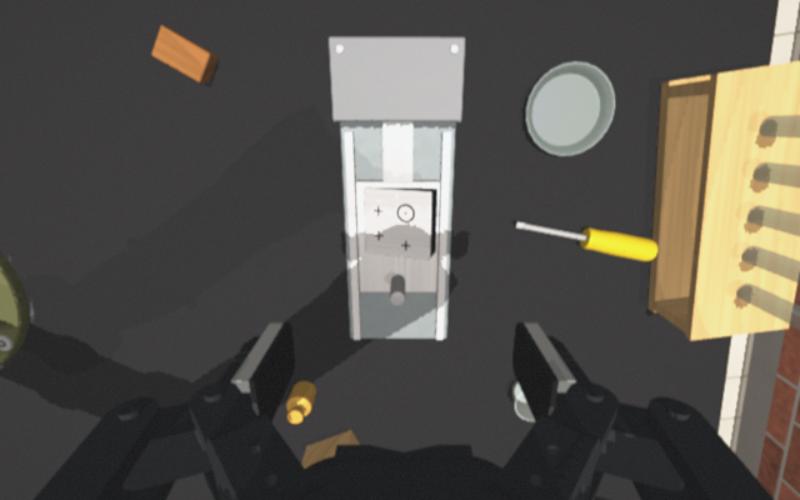

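The ring is at crop px (405,213), i.e. wrist px (324,170), at the upper right of the plate; the post top is at crop (397,297). The hood is at the top, and station yaw is about -8.4°. Now I'll push.

```bash
python3 - <<'E'
from h import *
W=np.load("w1.npy"); yaw=81.6
ys=np.array([np.cos(np.radians(yaw)),np.sin(np.radians(yaw)),0]); xs=np.array([ys[1],-ys[0],0])
m=(W[...,2]>.068)&(W[...,2]<.09)&(abs(W[...,0]-.58)<.06)&(abs(W[...,1]+.03)<.06)
P=W[m]; post=np.nanmean(P,0); print(len(P),post,np.ptp(P,0)); print("ring",W[170,324])
post=np.append((P[:,:2].min(0)+P[:,:2].max(0))/2,.078)
print("post",post, "dist to ring along y,x",(W[170,324]-post)@ys,(W[170,324]-post)@xs)
q=down(yaw)
ctrl.close_gripper(30)
st=post-ys*.036; st[2]=.12
ctrl.movep(st,q); st[2]=.046; ctrl.movel(st); ctrl.pause(.2)
s=get_state(); f0=np.array(s["contact_force"]); print("w",s["width"],"f0",f0,s["time"])
log=[];n=0;p=st.copy()
for i in range(90):
    p=p+ys*.0015; ctrl.movel(p,max_speed=.025)
    s=get_state(); f=-(np.array(s["contact_force"])-f0)@ys; log.append((round(i*1.5+1.5,1),round(f,1)))
    if f>8: break
ctrl.pause(.3); s=get_state(); print(log); print("end f",-(np.array(s["contact_force"])-f0)@ys, s["tcp_pos"], p, s["time"])
E
```

```text
147 [ 0.57169164 -0.05395085  0.07728579] [0.01490537 0.01514932 0.01288842]
ring [0.591431   0.02458535 0.0521568 ]
post [ 0.57137497 -0.05539374  0.078     ] dist to ring along y,x 0.08205095233922048 0.008157288051247347
w 0.00021400203881307575 f0 [-0.01884691  0.3432475   0.70433977] 6.025
[(1.5, np.float64(0.9)), (3.0, np.float64(0.3)), (4.5, np.float64(0.8)), (6.0, np.float64(0.2)), (7.5, np.float64(-0.1)), (9.0, np.float64(0.4)), (10.5, np.float64(0.2)), (12.0, np.float64(1.1)), (13.5, np.float64(0.9)), (15.0, np.float64(0.6)), (16.5, np.float64(-0.1)), (18.0, np.float64(-0.3)), (19.5, np.float64(0.6)), (21.0, np.float64(0.2)), (22.5, np.float64(1.0)), (24.0, np.float64(-0.3)), (25.5, np.float64(0.6)), (27.0, np.float64(0.0)), (28.5, np.float64(-0.0)), (30.0, np.float64(1.2)), (31.5, np.float64(0.1)), (33.0, np.float64(0.9)), (34.5, np.float64(1.2)), (36.0, np.float64(0.8)), (37.5, np.float64(1.0)), (39.0, np.float64(-0.7)), (40.5, np.float64(-0.6)), (42.0, np.float64(0.6)), (43.5, np.float64(0.7)), (45.0, np.float64(0.2)), (46.5, np.float64(0.8)), (48.0, np.float64(0.5)), (4
[... 892 characters left out ...]
, np.float64(0.0)), (103.5, np.float64(-0.3)), (105.0, np.float64(0.2)), (106.5, np.float64(-0.4)), (108.0, np.float64(1.1)), (109.5, np.float64(0.6)), (111.0, np.float64(1.0)), (112.5, np.float64(0.0)), (114.0, np.float64(0.1)), (115.5, np.float64(-0.1)), (117.0, np.float64(-0.2)), (118.5, np.float64(-0.6)), (120.0, np.float64(0.4)), (121.5, np.float64(0.1)), (123.0, np.float64(0.5)), (124.5, np.float64(0.5)), (126.0, np.float64(0.3)), (127.5, np.float64(0.1)), (129.0, np.float64(-0.4)), (130.5, np.float64(0.2)), (132.0, np.float64(-0.3)), (133.5, np.float64(0.8)), (135.0, np.float64(0.1))]
end f 0.5593252858517243 [0.58585224 0.0424902  0.04601361] [0.58583719 0.04254422 0.046     ] 28.825
```

```bash
python3 - <<'E'
from h import *
im,d=vision.grab_frame("side"); np.save("side1.npy",cloud("side",d)); im2,d2=vision.grab_frame("scene"); np.save("scene1.npy",cloud("scene",d2))
cv2.imwrite("pics/p1.png",np.hstack([cv2.resize(im[100:300,240:400],(400,500)),cv2.resize(im2[140:260,250:410],(400,300+200))]))
print(get_state()["contact_force"],get_state()["time"])
E
```

```text
[-0.71378058 -0.00214372  0.9215233 ] 28.925
```

View pics/p1.png

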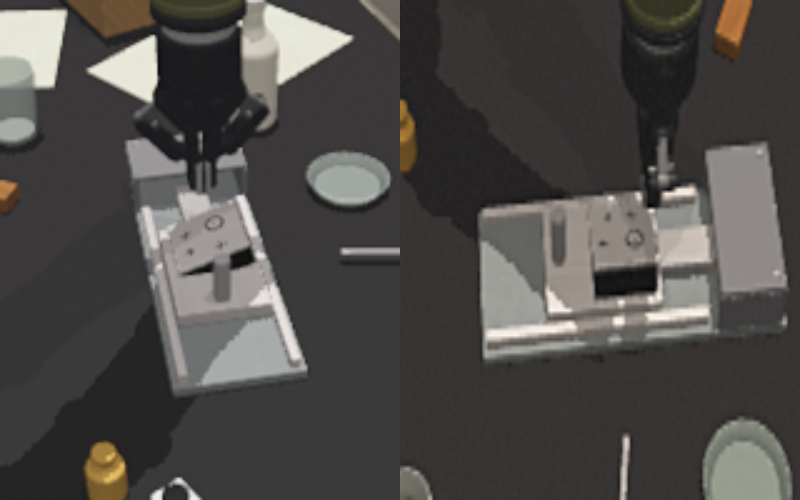

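The carriage hasn't moved, and the fingers are between the plate (crop px (215,225) side view) and the hood, without having felt anything. They must be higher than the reported TCP, so I'll check the depth.

```bash
python3 - <<'E'
import numpy as np
from h import get_state
for f,box in(("side1",(0,0)),("scene1",(0,0))):
    V=np.load(f+".npy")
    # lowest points of finger: list median z by image rows in the finger column
    if f=="side1":
        for r in range(150,180,3): print(r,[tuple(np.round(V[r,c],3)) for c in (318,321)])
    else:
        for r in range(170,192,3): print(r,[tuple(np.round(V[r,c],3)) for c in (351,353)])
s=get_state(); print(s["tcp_pos"],s["qpos"],s["eef_rot"],s["width"])
E
```

```text
150 [(np.float64(0.577), np.float64(0.026), np.float64(0.167)), (np.float64(0.586), np.float64(0.033), np.float64(0.16))]
153 [(np.float64(0.577), np.float64(0.027), np.float64(0.158)), (np.float64(0.591), np.float64(0.047), np.float64(0.142))]
156 [(np.float64(0.577), np.float64(0.027), np.float64(0.15)), (np.float64(0.59), np.float64(0.047), np.float64(0.134))]
159 [(np.float64(0.578), np.float64(0.031), np.float64(0.139)), (np.float64(0.588), np.float64(0.041), np.float64(0.13))]
162 [(np.float64(0.577), np.float64(0.03), np.float64(0.132)), (np.float64(0.589), np.float64(0.044), np.float64(0.12))]
165 [(np.float64(0.578), np.float64(0.032), np.float64(0.122)), (np.float64(0.586), np.float64(0.033), np.float64(0.119))]
168 [(np.float64(0.579), np.float64(0.036), np.float64(0.11)), (np.float64(0.585), np.float64(0.031), np.float64(0.112))]
171 [(np.float64(0.579), np.float64(0.037), np.float64(0.1)), (np.float64(0.585), np.float64(0.033), np.float64(0.102))]
174 [(np.float64(0.579), np.float64(0.036), np.float64(0.093)), (np.float64(0.584), np.float64(0.03), np.float64(0.096))]
177
[... 600 characters left out ...]
69))]
182 [(np.float64(0.639), np.float64(0.024), np.float64(0.174)), (np.float64(0.638), np.float64(0.03), np.float64(0.171))]
185 [(np.float64(0.648), np.float64(0.022), np.float64(0.174)), (np.float64(0.648), np.float64(0.027), np.float64(0.172))]
188 [(np.float64(0.598), np.float64(0.041), np.float64(0.093)), (np.float64(0.599), np.float64(0.046), np.float64(0.093))]
191 [(np.float64(0.561), np.float64(0.055), np.float64(0.03)), (np.float64(0.55), np.float64(0.065), np.float64(0.012))]
[0.58585096 0.04253694 0.04600653] [ 0.34216255  0.70023528 -0.75525589  1.78597751  0.59912912  0.8999297
 -0.82990058] [2.30889226e-06 7.57007638e-01 6.53406026e-01 1.39291134e-05] 0.00027870745493567984
```

```bash
python3 - <<'E'
import numpy as np
W=np.load("w1.npy")
for u,v in((228,262),(225,270),(222,280),(215,290),(210,300),(418,262),(422,270),(430,285),(440,300)): print(u,v,np.round(W[v,u],3))
m=(W[...,2]>.2); vs,us=np.where(m); print("max/min z of finger-ish",np.nanmin(W[m][:,2]))
V=np.load("side1.npy")
for r in range(174,190,2): print(r,[float(np.round(V[r,c,2],3)) for c in range(312,332,2)],np.round(V[r,322],3))
E
```

```text
228 262 [0.55  0.046 0.306]
225 270 [0.55  0.045 0.312]
222 280 [0.549 0.042 0.315]
215 290 [0.549 0.043 0.324]
210 300 [0.549 0.043 0.33 ]
418 262 [0.634 0.034 0.307]
422 270 [0.634 0.034 0.313]
430 285 [0.634 0.033 0.324]
440 300 [0.634 0.033 0.334]
max/min z of finger-ish 0.2980756972619193
174 [0.028, 0.03, 0.092, 0.093, 0.096, 0.094, 0.092, 0.015, 0.013, 0.014] [0.587 0.031 0.094]
176 [0.028, 0.031, 0.029, 0.03, 0.088, 0.088, 0.087, 0.013, 0.013, 0.013] [0.587 0.032 0.088]
178 [0.03, 0.031, 0.029, 0.029, 0.03, 0.028, 0.015, 0.015, 0.013, 0.014] [0.609 0.099 0.028]
180 [0.029, 0.029, 0.029, 0.026, 0.032, 0.03, 0.013, 0.014, 0.012, 0.014] [0.606 0.089 0.03 ]
182 [0.029, 0.028, 0.028, 0.029, 0.03, 0.028, 0.031, 0.014, 0.056, 0.059] [0.604 0.083 0.028]
184 [0.022, 0.03, 0.028, 0.032, 0.029, 0.052, 0.053, 0.055, 0.056, 0.059] [0.591 0.046 0.052]
186 [0.012, 0.029, 0.029, 0.049, 0.05, 0.051, 0.052, 0.055, 0.055, 0.056] [0.589 0.039 0.051]
188 [0.044, 0.044, 0.046, 0.046, 0.051, 0.051, 0.053, 0.054, 0.055, 0.057] [0.587 0.032 0.051]
```

The real fingertips sit about 37 mm short of the stated TCP: in the wrist view the open tips are at z 0.298 with the TCP at 0.25, and the side depth puts the closed tips at about 0.084. They passed just over the post. I'll correct for this and push again, with less time to spend.

```bash
cat >> h.py <<'E'
D=.037  # real fingertip lies this far behind the stated TCP
yaw=81.6
ys=np.array([np.cos(np.radians(yaw)),np.sin(np.radians(yaw)),0]); xs=np.array([ys[1],-ys[0],0]); Z=np.array([0,0,1.])
post0=np.array([.5714,-.0552,.078]); ring0=np.array([.5914,.0246,.0522])
n=np.cos(np.radians(20))*Z-np.sin(np.radians(20))*xs
E
python3 - <<'E'
from h import *
q=down(yaw)
st=post0-ys*.027; st[2]=.09
ctrl.movep(st,q); st[2]=.046-D; ctrl.movel(st,max_speed=.2)
s=get_state(); f0=np.array(s["contact_force"]); print("f0",f0,s["time"])
log=[];p=st.copy();d=0;hit=0
while d<.095:
    step=.0025 if not hit else .0007
    d+=step; p=st+ys*d; ctrl.movel(p,max_speed=.05)
    s=get_state(); f=-(np.array(s["contact_force"])-f0)@ys; log.append((round(d*1e3,1),round(float(f),1)))
    if f>6: hit+=1
    if f>10 or hit>=3: break
    if d>.025 and max(x[1] for x in log)<1.5: break
print(log, s["tcp_pos"], s["time"])
p=p-ys*.004; ctrl.movel(p,max_speed=.1); p[2]=.13; ctrl.movel(p,max_speed=.25)
T=wrist_T(); im,dd=vision.grab_frame("wrist"); np.save("w2.npy",cloud("wrist",dd,T)); cv2.imwrite("pics/w2.png",im)
print(get_state()["time"])
E
```

```text
f0 [-0.09436187 -0.46998615  0.42635396] 30.075
[(2.5, -0.4), (5.0, -1.7), (7.5, -0.6), (10.0, 1.5), (12.5, 2.2), (15.0, 1.8), (17.5, 1.3), (20.0, 0.7), (22.5, 0.3), (25.0, 1.9), (27.5, 1.1), (30.0, 1.7), (32.5, 1.4), (35.0, 0.6), (37.5, 1.6), (40.0, 1.2), (42.5, 0.6), (45.0, 0.8), (47.5, 2.2), (50.0, 0.2), (52.5, 4.4), (55.0, 11.0)] [ 0.5749168  -0.03098817  0.00897931] 35.575
36.5083
```

```bash
python3 - <<'E'
from h import *
W=np.load("w2.npy"); im=cv2.imread("pics/w2.png")
m=(W[...,2]>.070)&(W[...,2]<.09)&(abs(W[...,0]-.578)<.04)&(abs(W[...,1]+.01)<.04)
P=W[m]; print(len(P),(P[:,:2].min(0)+P[:,:2].max(0))/2,np.ptp(P,0)); post=np.append((P[:,:2].min(0)+P[:,:2].max(0))/2,.078)
tr=(post-post0)@ys; ring=ring0+tr*ys; print("travel",tr,(post-post0)@xs,ring)
v,u=np.unravel_index(np.nanargmin(np.linalg.norm(W-ring,axis=-1)),W.shape[:2]); print(u,v,W[v,u])
a=W.reshape(-1,3); k=np.linalg.norm(a-ring,axis=1)<.02; b=a[k]-a[k].mean(0); nn=np.linalg.svd(b,full_matrices=False)[2][2]; nn*=np.sign(nn[2]); print("normal",nn,n)
u0=max(u-75,0);v0=max(v-60,0); c=im[v0:v0+120,u0:u0+150]; cv2.imwrite("pics/w2c.png",cv2.resize(c,(750,600),interpolation=cv2.INTER_CUBIC)); print(u0,v0)
for f in ("scene0","side0"):
    V=np.load(f+".npy"); g=(abs(V[...,0]-.45)<.04)&(abs(V[...,1]+.325)<.04)&(V[...,2]>.132)&(V[...,2]<.15)
    Q=V[g]; print(f,len(Q),np.round(np.median(Q,0),4),Q.min(0),Q.max(0))
E
```

```text
340 [ 0.57791972 -0.01175925] [0.0152625  0.01493696 0.01108594]
travel 0.043927155992932586 0.00010381996653506775 [0.59781701 0.06805592 0.0522    ]
332 72 [0.59696486 0.06787416 0.05240473]
normal [-0.3384354   0.05214412  0.93954376] [-0.33835107  0.04996334  0.93969262]
257 12
scene0 52 [ 0.4507 -0.3236  0.1361] [ 0.43667621 -0.3368658   0.13204094] [ 0.46344238 -0.31095016  0.14085724]
side0 207 [ 0.4456 -0.3284  0.1362] [ 0.43283186 -0.33996602  0.13220458] [ 0.46080595 -0.31180558  0.14180083]
```

View pics/w2c.png

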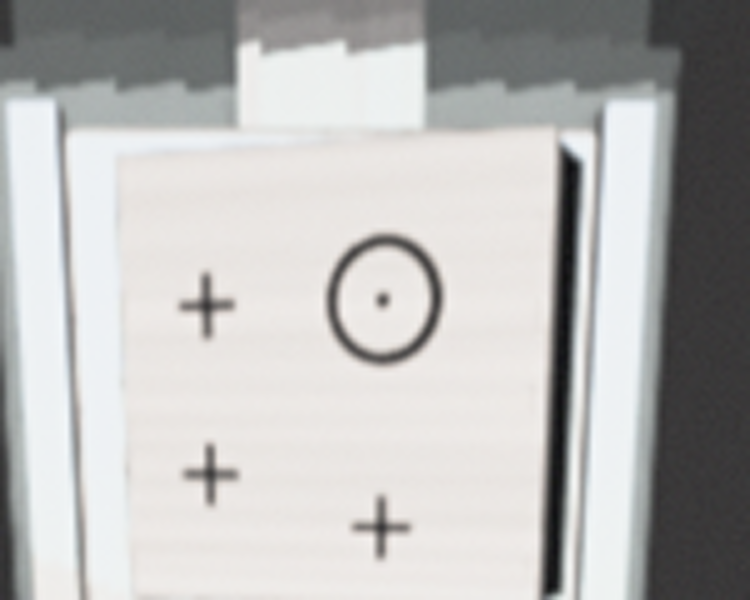

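Home is confirmed: force rose to 11 N, and post and ring travelled 44 mm. The ring's dot is at crop px (383,299), i.e. wrist px (334,72), about (0.598, 0.068, 0.0525), and its fitted normal agrees with the 20° lean. The crosses at crop (207,305), (210,474) and (381,527) are not the spot. Next is the gauge, with a close wrist look before grasping.

```bash
python3 - <<'E'
from h import *
W=np.load("w2.npy"); print("dot",W[72,334],W[72,333])
tx=np.cos(np.radians(20))*xs+np.sin(np.radians(20))*Z
RF=np.stack([tx,np.cross(-n,tx),-n],1)
print("final ik",ctrl.ik(W[72,334]+n*(.011+.076-.0557+.03),quat(RF)))
ctrl.ungrasp()
ctrl.movep([.447,-.3255,.17],down(17))
T=wrist_T(); im,d=vision.grab_frame("wrist"); V=cloud("wrist",d,T); np.save("w3.npy",V); cv2.imwrite("pics/w3.png",im)
g=(np.hypot(V[...,0]-.447,V[...,1]+.3255)<.03)&(V[...,2]>.09)&(V[...,2]<.15)
Q=V[g]; r=cv2.minAreaRect((Q[:,:2]*1000).astype(np.float32)); t=Q[Q[:,2]>.128]; print(g.sum(),r,len(t),cv2.minAreaRect((t[:,:2]*1000).astype(np.float32)),Q[:,2].max())
cv2.imwrite("pics/w3c.png",cv2.resize(im[100:340,160:480],(800,600)))
print(get_state()["time"],get_state()["qpos"])
E
```

```text
dot [0.59845003 0.06757114 0.0534688 ] [0.59768661 0.0676846  0.05345627]
final ik [-0.17457343  0.3814345  -0.10889039  2.08794344  0.48375653  0.3929122
 -2.40923648]
1392 ((446.0010986328125, -324.6756896972656), (25.442228317260742, 23.94826889038086), 19.072141647338867) 1011 ((445.80206298828125, -324.69482421875), (25.116230010986328, 23.96375274658203), 18.664230346679688) 0.14080647633987725
38.5667 [ 0.98655338  0.46270785 -0.60990744  1.73000665  0.29899848  1.04322175
 -0.99591626]
```

View pics/w3c.png

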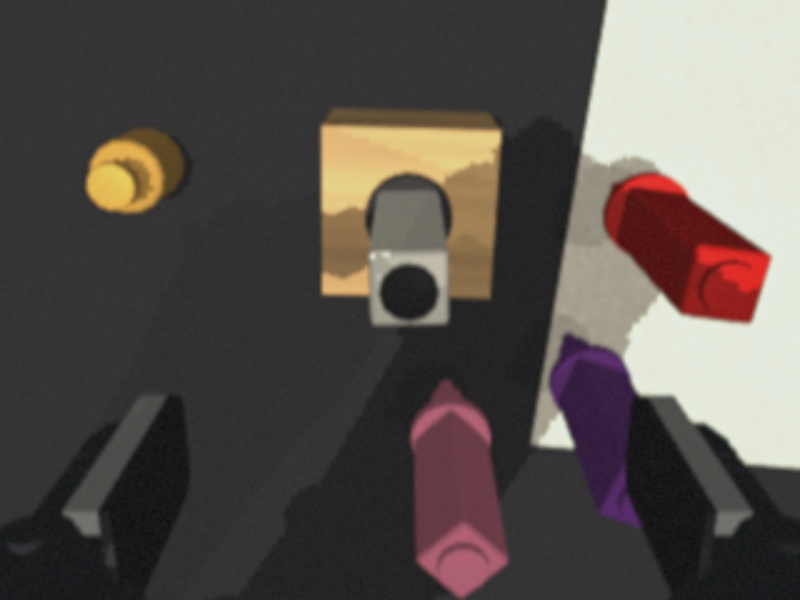

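The white gauge in the wooden stand (crop px (409,290), square with the fingers) is the right one. Red (680,250), purple (600,430) and pink (455,500) are look-alikes beside it.

```bash
python3 - <<'E'
from h import *
c=np.array([.4459,-.3247]); a=np.radians(18)
V=np.load("w3.npy"); R=V[...,:2]-c; X=R@[np.cos(a),np.sin(a)]; Y=R@[np.sin(a),-np.cos(a)]
k=(abs(X)<.025)&(abs(Y)<.07)&(abs(Y)>.02)&(V[...,2]>.065)&(V[...,2]<.15); print("obstacles",k.sum(), V[k][:3])
if k.sum()<15:
    ctrl.movep([*c,.15],down(18)); ctrl.movel([*c,.0403],max_speed=.2)
    ctrl.close_gripper(60); s=get_state(); print(s["width"],s["gripper_force"],s["contact_force"],s["time"])
    ctrl.movel([*c,.125],max_speed=.25); s=get_state(); print(s["width"],s["gripper_force"],s["contact_force"],s["time"])
    T=wrist_T(); im,d=vision.grab_frame("side"); V=cloud("side",d); np.save("s4.npy",V); cv2.imwrite("pics/s4.png",im)
    g=(np.hypot(V[...,0]-c[0],V[...,1]-c[1])<.025)&(V[...,2]>.06); Q=V[g]; print(Q[:,2].min())
    b=im[250:400,220:400]; cv2.imwrite("pics/s4c.png",cv2.resize(b,(720,600)))
E
```

```text
obstacles 0 []
0.02308422099690972 59.32237207889557 [-1.02008218 -0.09409319  5.76625701] 40.1083
0.023335385972473074 60.11439085006714 [-0.02188427  0.22813353 -2.22697688] 40.6
0.0922513416799898
```

View pics/s4c.png

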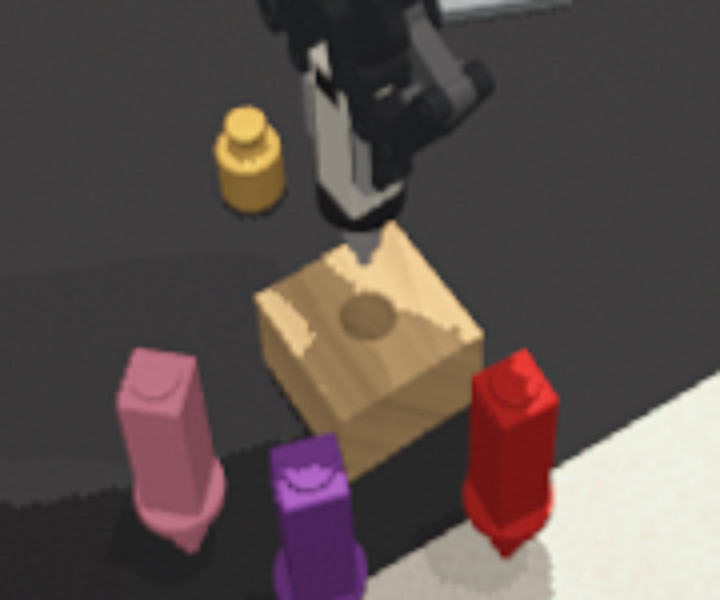

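Gauge is held (width 23 mm), clear of the stand, tip at about z 0.09 as expected, and the look-alikes are undisturbed. Now to the spot.

```bash
cat >> h.py <<'E'
G=.0203 # gauge origin beyond nominal TCP along tool z
spot=np.array([.5982,.0676,.0528])
tx=np.cos(np.radians(20))*xs+np.sin(np.radians(20))*Z
def tcp_for(gap): return spot+n*(gap+.016+G)   # gap<0: pressed in
def fn(k=12):
    a=[]
    for _ in range(k): a.append(np.array(get_state()["contact_force"])@n); ctrl.pause(.02)
    return np.mean(a),np.std(a)
E
python3 - <<'E'
from h import *
q0=np.array(get_state()["qpos"]); best=None
for k in range(4):
    a=Rn.from_rotvec(n*np.pi/2*k).as_matrix()@tx; q=quat(np.stack([a,np.cross(-n,a),-n],1))
    j=ctrl.ik(tcp_for(.06),q); j2=ctrl.ik(tcp_for(-.005),q)
    if j is None or j2 is None: continue
    m=np.abs(j-q0).max(); print(k,round(m,2),np.round(j,2))
    if best is None or m<best[0]: best=(m,q)
q=best[1]
ctrl.movep(tcp_for(.06),q); print(get_state()["time"])
ctrl.movel(tcp_for(.004),max_speed=.12); ctrl.pause(.2)
print(fn(),get_state()["time"],get_state()["width"])
for nm in("side","scene"):
    im,d=vision.grab_frame(nm); np.save(nm+"5.npy",cloud(nm,d)); cv2.imwrite(f"pics/{nm}5.png",im)
a=cv2.imread("pics/side5.png")[130:250,260:380]; b=cv2.imread("pics/scene5.png")[120:240,290:410]
cv2.imwrite("pics/c5.png",np.hstack([cv2.resize(x,(400,400),interpolation=cv2.INTER_CUBIC) for x in(a,b)]))
E
```

```text
0 1.47 [-0.01  0.33 -0.34  2.07  0.56  0.51 -2.49]
1 0.72 [ 0.26  0.38 -0.71  2.07  0.78  0.61 -1.14]
2 1.22 [ 0.52  0.51 -1.15  2.06  1.02  0.82  0.2 ]
3 1.9 [-0.92  0.47  0.95  2.08 -0.64  0.51 -2.85]
42.175
(np.float64(-1.297865827591916), np.float64(0.5453874705132578)) 43.1917 0.0236810852689813
```

View pics/c5.png

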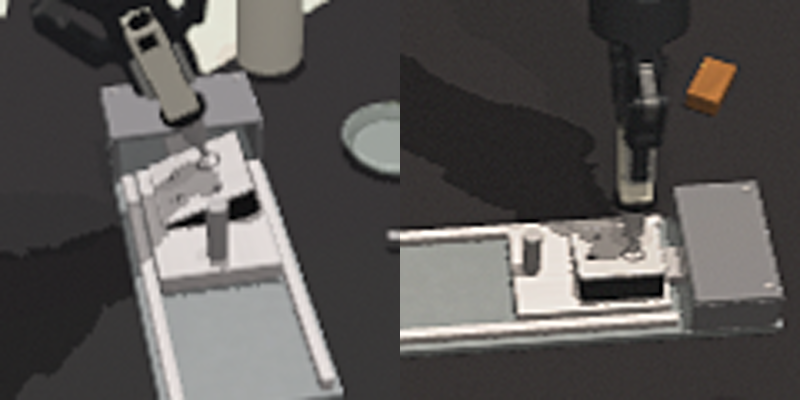

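In both views (side crop ring px (208,160), scene crop (633,255)) the tip hangs just above the ring, square to the plate, and the carriage is home. Pressing now.

```bash
python3 - <<'E'
from h import *
b=-1.3
for g in (-.002,-.005):
    ctrl.movel(tcp_for(g),max_speed=.02); ctrl.pause(.1); m,s=fn(30 if g==-.005 else 12); print(g,m-b,s,get_state()["time"],np.array(get_state()["tcp_pos"])-tcp_for(g))
cs=np.array(get_state()["contact_force"]); print(cs)
for nm in("side","scene"):
    im,d=vision.grab_frame(nm); np.save(nm+"6.npy",cloud(nm,d)); cv2.imwrite(f"pics/{nm}6.png",im)
a=cv2.imread("pics/side6.png")[150:220,290:360]; b=cv2.imread("pics/scene6.png")[150:220,330:400]
cv2.imwrite("pics/c6.png",np.hstack([cv2.resize(x,(400,400),interpolation=cv2.INTER_CUBIC) for x in(a,b)]))
print(get_state()["time"])
E
```

```text
-0.002 1.2859142542533653 0.5178583130829768 44.0417 [1.11362376e-04 8.13456219e-05 1.32795605e-04]
-0.005 2.665437568168808 0.39309684013564844 44.9417 [6.03057243e-05 6.17933670e-05 4.29909850e-05]
[0.23224648 0.27641924 1.76031716]
45.0417
```

View pics/c6.png

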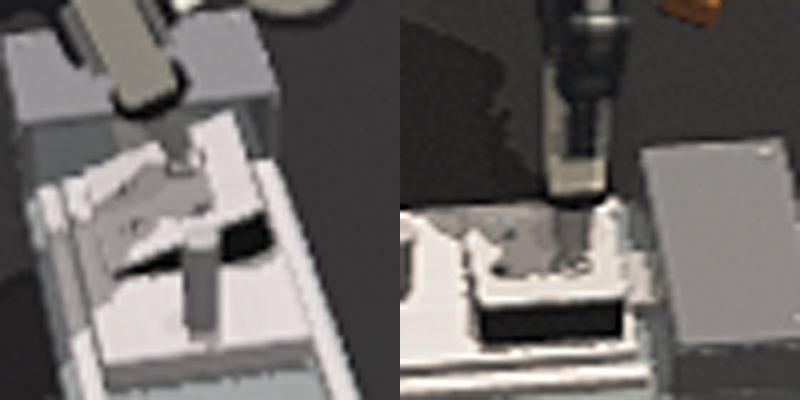

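The force rise is 2.7 N, which is about 4.7 mm of compression. The tip end (side px (322,179), scene px (360,197)) coincides with the ring centre seen before contact ((322,178), (360,196.5)). The carriage is unmoved.

```bash
python3 -c "
from h import *
print(ticket.close_job(), get_state()['time'])"
```

```text
the job is handed in; nothing more can be done
the job is handed in; nothing more can be done
```

I handed the job in at about 45 s with the carriage pushed home (11 N at the stop) and the gauge held square in the ringed spot, its tip about 4.7 mm in by force; my first push passed just over the post without touching it, because the real fingertips sit about 37 mm short of the stated TCP.

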